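# Set the large panel on the table easel

### The arm

A 6-joint arm with a two-finger parallel gripper is mounted at the origin on the work surface. World frame = base frame: x ahead of the robot, y to its left, z up, the work surface at z = 0. Lengths are in m, angles in rad, forces in N, time in s.
With the tool pointing down it reaches from about 0.4 to 0.925 m from the base axis. Payload 3.4 kg.
Tool frame: the origin (TCP) lies midway between the tips of the shut fingers; the grasp point (between the pads) lies env.grip_depth behind it (env.grip_depth is the distance from the TCP to the grasp point, in m); z points along the fingers, y is the line along which they close (so a half turn about z gives the same grasp; the last joint's range is limited). The gripper opens to 85 mm and grips with 20 to 120 N. Pads are 22 mm wide; open, the fingers measure 114 mm over their backs; the gripper's body (76 mm by 85 mm) begins 54 mm behind the grasp point. The pads swing forward as they close: fully open they stand 13 mm farther back than shut.
Start: joints at [1.266, 0.307, 1.506, -0, 1.328, -0.073], TCP at [0.132, 0.56, 0.231] pointing down, gripper open.
Joint ranges: [-3.12, 3.12], [-1.05, 2.28], [0.14, 2.33], [-1.42, 4.57], [0.1, 2.73], [-2.68, 2.68]. Speed limits (rad/s): [2.57, 2.57, 3.14, 3.14, 3.14, 3.14].

### API

Orientations are given as a 3x3 rotation matrix whose columns are the frame's x, y, z axes.
In Python, from plant import env gives the robot as it stands.
- The arm moves only by the tool servo_tool, never from a script. Its argument "steps" is a list of rows, each a list of 7 numbers: the shift along the tool's x, y, z in mm, then the turn, a rotation vector about the tool's x, y, z in rad, then the closure in counts, from 0 (fully open) to 255 (shut). A call has 1 to 12 rows; each row is the pose to reach, as a shift and turn from the pose commanded when the call began, along the tool's axes at that moment; what a row does not reach only later rows make up. A row lasts 1/8 s, in which the tool goes at most 62.5 mm and 10.7 degrees, less where a joint would pass 70% of its speed; a pose out of reach is approached as far as the arm can. A call with a gripper value outside its range is refused whole. The fingers move at their own pace and stop on an object; the grip force is fixed at half the most. Time passes only in rows, so rows that repeat a pose let the fingers close. It gives the time, the measured TCP pose, the force, the opening and the grip force at its end, in the units of the state.
- env.observe(): the state, without advancing time (a new reading comes with each control period).
- env.capture(name): name is "side" or "top" or "wrist"; returns the picture (400x640x3 uint8, red, green, blue); there is no depth.
- env.get_calibration(name): a dict with "fx", "fy", "cx", "cy" (pixels), "cam_to_world" (4x4, takes a point from camera to world coordinates). Camera axes: x right, y down, z forward; pixel columns grow to the right and rows downward; lengths in m; the calibration is good to about 2 mm. The wrist camera is an equidistant fisheye: a pixel r from the principal point sees the ray r / f radians off the axis. A picture is of the moment at which its call begins: read the wrist's pose just before it. get_calibration takes no time and is no camera call; for the wrist camera it gives the pose at the moment of the call.
- env.hand_in(): hands the job in; it is judged then, once.
The state is a dict: "time_s": time; "qpos": joint angles; "joint_vel": joint speeds; "effort": joint torques, N m; "position": TCP position; "tool_rot": TCP orientation; "contact_force": force on the tool from outside, world axes, zero at the start; "wrist_torque": the same for the moment, N m; "opening": opening from 0.0 (shut) to 1.0 (fully open); "gripper_force": force on a finger pad.
Only numpy, scipy, OpenCV 4.12 (cv2) and the standard library are available. Lean on these libraries where they do the work, as an engineer would, in place of code of your own. Each camera call takes 0.05 s, during which the arm holds its last target. There are 200 camera calls.

### The job

Take the largest of the three plywood panels out of the rack and set it upright on the table easel: its lower edge resting on the ledge behind the lip, its back flat against both uprights, in the middle from side to side. Set it down gently: do not force it onto the easel, and let go only once it rests on the ledge, so that it never drops or slides down on its own; and leave the other two panels and everything else on the table where they are.

Things in the scene. Friction and masses are not known exactly. Their poses are not given: they have to be found in the camera images.
- big_panel_center (a point): Centre of the panel to move, the largest of three plywood panels on edge in the rack: 14 mm thick (x), 120 wide (y), 160 high (z, up), 130 to 240 g, paper patches on it; both faces alike, top and bottom alike. Its lower edge is 15 mm above the table in a slot 18 mm wide with walls up to 50 mm above the table. It may be in any of the three slots.
- small_panel_a_center (a point): Centre of another panel in the rack, 14 x 85 x 125 mm (x thick, y wide, z high). Leave it standing there.
- small_panel_b_center (a point): Centre of the third panel in the rack, 14 x 100 x 110 mm (x thick, y wide, z high). Leave it standing there.
- rack: Fixed wooden rack: base board 250 x 150 x 15 mm with three upright slots 75 mm apart along its x axis (the slots run along its y). Origin: centre of its underside, on the table.
- easel: Fixed wooden table easel, with its own x axis pointing to its front, which looks away from the robot. Its two foot rails lie from 180 mm behind the origin to 60 mm in front, 175 mm over their outsides. Origin: on the table, under the hinge of the back rest. The back rest carries the ledge.
- easel_face (a point): Middle of the easel's front face, at its hinge, 40 mm above the table. x: square out of the face to the front; y: across; z: up along the face, which leans back towards the robot, 19 to 31 degrees from upright (varies; this frame shows it). The face is two uprights 22 mm wide, 14 mm thick, centred at y = -47.5 and 47.5 mm, up to z = 180 mm.
- easel_ledge_lowest (a point): Lowest place of the ledge's upper side, mid-way across the face, 30 mm up from easel_face (same axes). The ledge is clamped anywhere from here to 45 mm farther up; its height is not reported: feel for it. Square to the face, 150 mm wide, 29 mm deep from the face to a lip 7 mm thick that stands 9 mm above it. Topped with black rubber that gives 1 mm per 4 N, up to 5 mm. Over 30 N is rough.
- easel_top (a point): On the face half-way across, level with the upper ends of the uprights, 180 mm up from easel_face (same axes). Between the uprights is a gap of 73 mm, free for a finger from 75 mm below this point upwards; a cross bar lies below that.
- glue_jar: Closed glue jar, 64 mm across and 85 mm tall, stands near the easel. Origin: centre of its underside.
- paper_bowl: Papier-mache bowl, 110 mm across, 50 mm tall. Origin: centre of its underside.
- scrap_tray: Open white tray, 160 x 90 x 30 mm. Origin: centre of its underside.
- brush: Brush lying on the table, along its x axis. Origin: centre of its underside.
- card_tube: Upright cardboard roll, 42 mm across, 100 mm tall. Origin: centre of its underside.
- beaker: Clear plastic beaker, 80 mm across, 110 mm tall. Origin: centre of its underside.

How it is judged:
At the end, for the whole second after the job is handed in: The large panel rests on the easel's ledge, at rest: parallel to the easel face and square to the ledge within 4 degrees, its back within about 5 mm of the uprights, its middle within 20 mm of the easel's middle; every other object still stands within 30 mm of its place (x of big_panel_center in the frame of easel_face between 0.003 and 0.012 m and y of big_panel_center in the frame of easel_face between -0.02 and 0.02 m and z of big_panel_center in the frame of easel_face between 0.105 and 0.16 m and angle between the x axis of big_panel_center and the x axis of easel_face, either way round below 0.07 rad and angle between the z axis of big_panel_center and the z axis of easel_face, either way round below 0.07 rad and contact force between easel and big_panel above 0.3 N and linear speed of big_panel below 0.01 m/s); the robot touches nothing.
It fails at once if the large panel is dropped or forced onto the easel (more than 30 N) (contact force between big_panel and easel above 30 N).
It fails at once if the large panel is let go before it rests, and drops or slides (faster than 0.3 m/s with no finger on it) (contact force between big_panel and the fingers below 0.1 N and linear speed of big_panel above 0.3 m/s).
It fails at once if one of the two smaller panels is moved more than 30 mm (distance of any of small_panel_a_center, small_panel_b_center from where it was at the start of the episode above 0.03 m).
It fails at once if another object on the table is moved more than 30 mm (distance of any of glue_jar, paper_bowl, scrap_tray, brush, card_tube, beaker from where it was at the start of the episode above 0.03 m).
It also fails if it takes over 48 s, if anything falls off the work surface, if the arm or the gripper's body presses on something with over 40 N, if the wrist force passes 120 N, or if a joint passes its speed limit or range.

## Working session

There is one attempt and no reset: what is moved stays moved. The work goes in short steps, Python scripts to look and compute and a tool call to move; the robot and the scene stay as the last step left them, time stands still between calls to the robot, and variables do not carry over. Pictures are saved under pics/ and viewed, at most 12 in all, crops included, and the job is handed in when it is done.

Besides the shell and the picture viewer there is one more tool, called after "Call:" as name(argument=value, ...) on one line, values as JSON. servo_tool: Moves the arm, as the interface text tells. Its arguments: {"type":"object","properties":{"steps":{"type":"array","items":{"type":"array","items":{"type":"number"}}}},"required":["steps"]}

```bash
mkdir -p pics; ls
python3 - <<'E'
from plant import env
import cv2,numpy as np
np.set_printoptions(precision=4,suppress=True)
print(env.grip_depth,env.observe())
ims=[]
for n in("side","top","wrist"):
    c=env.get_calibration(n);print(n,c)
    im=env.capture(n)[:,:,::-1];cv2.imwrite(f"pics/{n}0.png",im)
E
```

```text
pics
0.0187 {'time_s': 0.0, 'qpos': array([ 1.2655,  0.3075,  1.5077, -0.    ,  1.3284, -0.0735]), 'joint_vel': array([-0.0001, -0.0014, -0.0026,  0.0003, -0.0001, -0.0016]), 'effort': array([  0.0024, -45.7551, -25.1925,   0.0001,   0.0131,  -0.    ]), 'position': array([0.1319, 0.559 , 0.2304]), 'tool_rot': array([[-0.9733,  0.2297, -0.0006],
       [ 0.2297,  0.9733, -0.0019],
       [ 0.0001, -0.002 , -1.    ]]), 'contact_force': array([ 0.1558, -0.0933, -0.1273]), 'wrist_torque': array([-0.0312, -0.0341, -0.019 ]), 'gripper_force': 0.0, 'opening': 1.0004803639869457}
side {'fx': 406.7364232469216, 'fy': 406.7364232469216, 'cx': 324.26786758160085, 'cy': 199.3208317793434, 'cam_to_world': array([[ 0.8828, -0.2549,  0.3946,  0.0914],
       [-0.4694, -0.4431,  0.7638, -0.9722],
       [-0.0198, -0.8595, -0.5108,  0.78  ],
       [ 0.    ,  0.    ,  0.    ,  1.    ]])}
top {'fx': 464.5428916243265, 'fy': 464.5428916243265, 'cx': 311.3530704989133, 'cy': 198.25893927871118, 'cam_to_world': array([[ 0.0244, -0.9944,  0.1031,  0.4253],
       [-0.9996, -0.0229,  0.0156, -0.0182],
       [-0.0132, -0.1034, -0.9946,  1.6252],
       [ 0.    ,  0.    ,  0.    ,  1.    ]])}
wrist {'fx': 309.70691628693146, 'fy': 309.70691628693146, 'cx': 321.39712779624244, 'cy': 190.71735678977174, 'cam_to_world': array([[ 0.2299,  0.9217,  0.3124,  0.0514],
       [ 0.9732, -0.2171, -0.0759,  0.5789],
       [-0.0022,  0.3214, -0.9469,  0.3736],
       [ 0.    ,  0.    ,  0.    ,  1.    ]])}
```

View pics/side0.png

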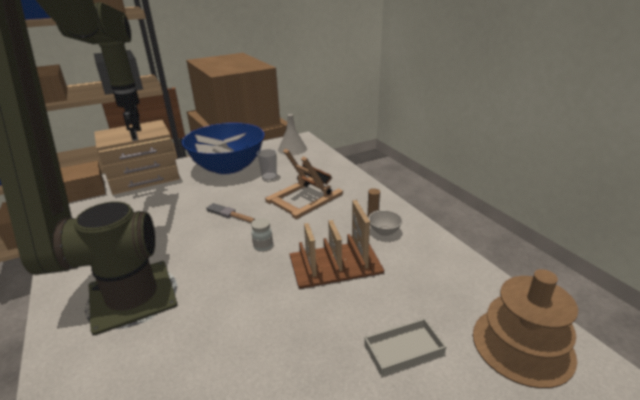

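View pics/top0.png

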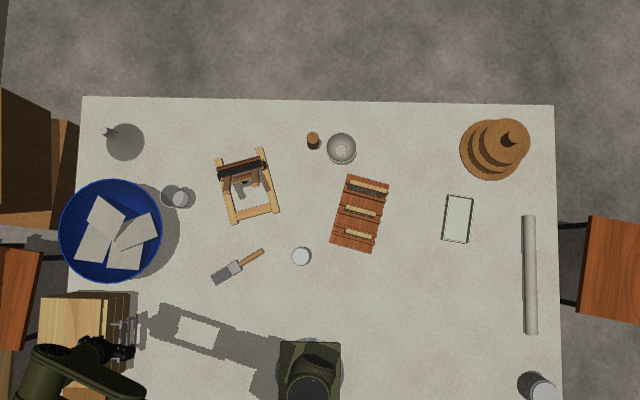

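The side view shows the tallest panel in the far rack slot, around (360,235), and the easel at (305,190). The top view shows the rack at (360,213), the big panel's top edge at about (367,186), the easel at (248,190) and the jar at (301,257). I'll enlarge the rack and easel.

Run:
```python
import cv2,numpy as np
t=cv2.imread("pics/top0.png");s=cv2.imread("pics/side0.png")
f=lambda im,x,y,w,h,k:cv2.resize(im[y:y+h,x:x+w],None,fx=k,fy=k,interpolation=cv2.INTER_CUBIC)
a=f(t,208,140,80,100,5);b=f(t,320,160,80,100,5)
cv2.imwrite("pics/c1.png",np.hstack([a,b]))
cv2.imwrite("pics/c2.png",f(s,255,130,133,100,6))
```

```text
(no output)
```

View pics/c1.png

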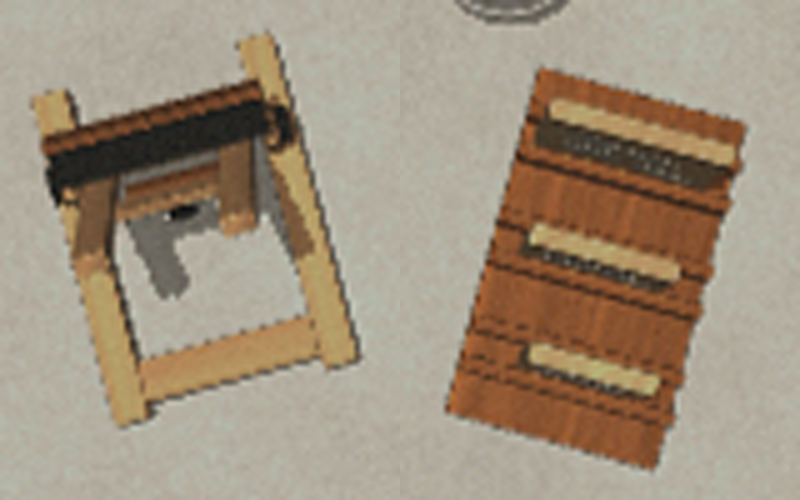

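View pics/c2.png

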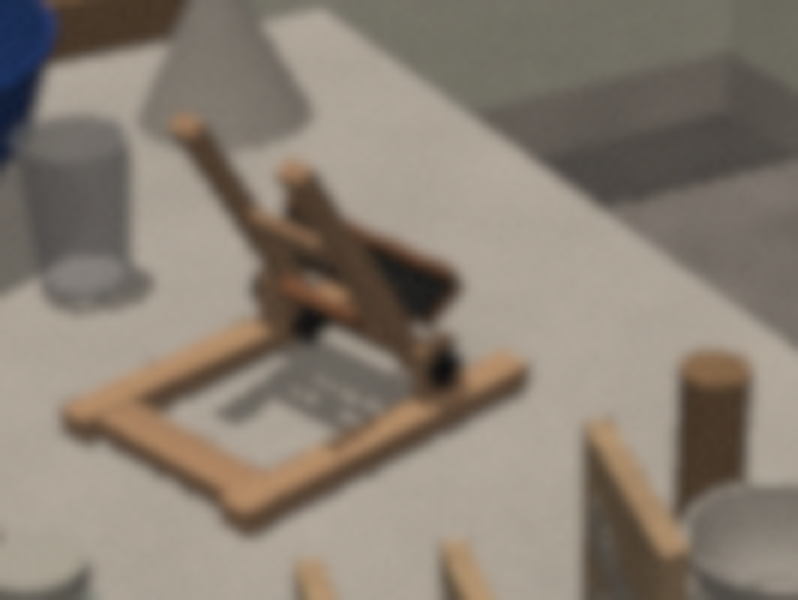

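The crops show the big panel's top edge from about (550,108) to (735,158) in c1. The rail fronts are at (52,94) and (254,37), and the rear ends at (135,419) and (341,364). In c2 the upright tops are at (188,125) and (295,170), leaning back towards the robot. Next I'll compute positions from these.

```bash
cat > h.py <<'E'
import numpy as np,cv2
from plant import env
np.set_printoptions(precision=4,suppress=True)
def ray(n,u,v,c=None):
    c=c or env.get_calibration(n);T=c["cam_to_world"]
    a=np.array([(u-c["cx"])/c["fx"],(v-c["cy"])/c["fy"]])
    if n=="wrist":
        r=np.hypot(*a);d=np.array([*(a/r*np.sin(r)),np.cos(r)])
    else: d=np.array([*a,1.])
    return T[:3,3],T[:3,:3]@(d/np.linalg.norm(d))
def onz(n,u,v,z,c=None):
    o,d=ray(n,u,v,c);return o+d*(z-o[2])/d[2]
def tri(rs):
    A=sum(np.eye(3)-np.outer(d,d) for o,d in rs);b=sum((np.eye(3)-np.outer(d,d))@o for o,d in rs)
    p=np.linalg.solve(A,b);return p,[np.linalg.norm((np.eye(3)-np.outer(d,d))@(p-o)) for o,d in rs]
E
cat > m1.py <<'E'
from h import *
t=cv2.imread("pics/top0.png")
c=t[160:260,320:400];c5=cv2.resize(c,None,fx=5,fy=5,interpolation=cv2.INTER_CUBIC)
h=cv2.cvtColor(c5,cv2.COLOR_BGR2HSV)
m=cv2.inRange(h,(12,70,150),(30,255,255))
cn,_=cv2.findContours(m,0,1)
for k in cn:
    if cv2.contourArea(k)<500: continue
    (x,y),wh,a=cv2.minAreaRect(k);bx=(cv2.boxPoints(((x,y),wh,a))+.5)/5-.5+[320,160]
    for z in (.175,.14,.125):
        P=np.array([onz("top",*q,z)[:2] for q in bx]);print(z,P.mean(0),[round(np.linalg.norm(P[i]-P[i-1])*1e3) for i in(1,2)],end=' ')
        i=np.argmax([np.linalg.norm(P[1]-P[0]),np.linalg.norm(P[2]-P[1])]);d=P[i+1]-P[i];d*=np.sign(d[1]);print('yaw',np.degrees(np.arctan2(-d[0],d[1])))
g=lambda X,Y:((X+.5)/5-.5+208,(Y+.5)/5-.5+140)
for z in(.0,.02):
    P={k:onz("top",*g(*v),z)[:2] for k,v in dict(fl=(36,97),fr=(269,34),rl=(119,426),rr=(358,359)).items()}
    print(z,P,'w',np.linalg.norm(P['fl']-P['fr']),np.linalg.norm(P['rl']-P['rr']),'L',np.linalg.norm(P['fl']-P['rl']),np.linalg.norm(P['fr']-P['rr']))
    x=(P['fl']+P['fr']-P['rl']-P['rr']);x/=np.linalg.norm(x);yv=P['fl']+P['rl']-P['fr']-P['rr']
    print('yaw',np.degrees(np.arctan2(x[1],x[0])),np.degrees(np.arctan2(-yv[0],yv[1])),'org',sum(P.values())/4+.06*x)
s=lambda X,Y:((X+.5)/6-.5+255,(Y+.5)/6-.5+130)
for a,b in(((92,258),(188,125)),((238,222),(295,170))):
    print(tri([ray("top",*g(*a)),ray("side",*s(*b))]))
E
python3 m1.py
```

```text
0.175 [ 0.4702 -0.1446] [15, 82] yaw -13.752381181366989
0.14 [ 0.4713 -0.1476] [15, 84] yaw -13.752381181366975
0.125 [ 0.4718 -0.149 ] [16, 85] yaw -13.752381181366996
0.175 [ 0.5435 -0.1508] [16, 96] yaw -14.303773781914115
0.14 [ 0.5463 -0.154 ] [17, 98] yaw -14.30377378191416
0.125 [ 0.5475 -0.1553] [17, 99] yaw -14.30377378191413
0.175 [ 0.6208 -0.1725] [17, 121] yaw -14.227423499310774
0.14 [ 0.6255 -0.1763] [17, 123] yaw -14.227423499310826
0.125 [ 0.6275 -0.1779] [18, 125] yaw -14.227423499310847
0.0 {'fl': array([0.7263, 0.3542]), 'fr': array([0.7755, 0.1898]), 'rl': array([0.4938, 0.2851]), 'rr': array([0.5448, 0.119 ])} w 0.1716178719117641 0.17380591778709295 L 0.24249874553828904 0.24125834200556348
yaw 16.806810744664137 16.85025898709462 org [0.6925 0.2544]
0.02 {'fl': array([0.7226, 0.3496]), 'fr': array([0.7711, 0.1872]), 'rl': array([0.493 , 0.2814]), 'rr': array([0.5434, 0.1173])} w 0.16950584840312502 0.17166696698775155 L 0.23951442318487068 0.23828928473725647
yaw 16.806810744664133 16.850258987094666 org [0.69   0.2512]
(array([0.5875, 0.2709, 0.1943]), [np.float64(0.002267040995894548), np.float64(0.0022670409958944534)])
(array([0.6131, 0.1803, 0.1953]), [np.float64(0.0010710884335987185), np.float64(0.0010710884335989525)])
```

```bash
cat >> h.py <<'E'
from scipy.spatial.transform import Rotation as R
def rot(yaw,tilt):  # tool y along heading yaw, tilt: tool z leans forward (deg)
    y,t=np.radians([yaw,tilt]);f=np.array([np.cos(y),np.sin(y),0]);u=np.array([0,0,1.])
    Z=-u*np.cos(t)+f*np.sin(t);Y=f*np.cos(t)+u*np.sin(t);return np.c_[np.cross(Y,Z),Y,Z]
def delta(p,Rt):
    o=env.observe();A=o["tool_rot"]
    print('t',o["time_s"],'d',np.round(A.T@(np.array(p)-o["position"])*1e3,1),R.from_matrix(A.T@Rt).as_rotvec())
E
python3 -c "
from h import *
delta([.675,.17,.42],rot(16.8,0))"
```

```text
t 0.15 d [-617.9 -254.2 -189.1] [-0.0015  0.0007  1.0458]
```

Call:
servo_tool(steps=[[-618, -254, -189, 0, 0, 1.046, 0], [-618, -254, -189, 0, 0, 1.046, 0], [-618, -254, -189, 0, 0, 1.046, 0], [-618, -254, -189, 0, 0, 1.046, 0], [-618, -254, -189, 0, 0, 1.046, 0], [-618, -254, -189, 0, 0, 1.046, 0], [-618, -254, -189, 0, 0, 1.046, 0], [-618, -254, -189, 0, 0, 1.046, 0], [-618, -254, -189, 0, 0, 1.046, 0], [-618, -254, -189, 0, 0, 1.046, 0], [-618, -254, -189, 0, 0, 1.046, 0], [-618, -254, -189, 0, 0, 1.046, 0]])

```text
time_s: 1.65
position: [0.6786, 0.1672, 0.4194]
tool_rot: [[-0.284, 0.959, 0.001], [0.959, 0.284, -0.001], [-0.001, 0.0, -1.0]]
contact_force: [-1.1, 0.0, -0.2]
opening: 0.999
gripper_force: 0.0
```

Call:
servo_tool(steps=[[0, 0, 0, 0, 0, 0, 0], [0, 0, 0, 0, 0, 0, 0], [0, 0, 0, 0, 0, 0, 0]])

```text
time_s: 2.02
position: [0.6739, 0.1717, 0.4205]
tool_rot: [[-0.291, 0.957, -0.0], [0.957, 0.291, 0.0], [0.0, -0.0, -1.0]]
contact_force: [-0.3, 0.0, 0.6]
opening: 1.001
gripper_force: 0.0
```

Run:
```python
from h import *
import pickle
o=env.observe();c=env.get_calibration("wrist")
im=env.capture("wrist")[:,:,::-1];pickle.dump(c,open("w1.pkl","wb"));cv2.imwrite("pics/w1.png",im)
print(o["time_s"],o["position"],o["joint_vel"])
delta([.6208,-.1725,.26],rot(-14.2,0))
```

```text
2.025 [0.6739 0.1717 0.4205] [-0.0015 -0.0015 -0.0063 -0.0045 -0.0008 -0.0018]
t 2.075 d [-313.8 -150.9  160.6] [-0.0001 -0.0001  0.5426]
```

View pics/w1.png

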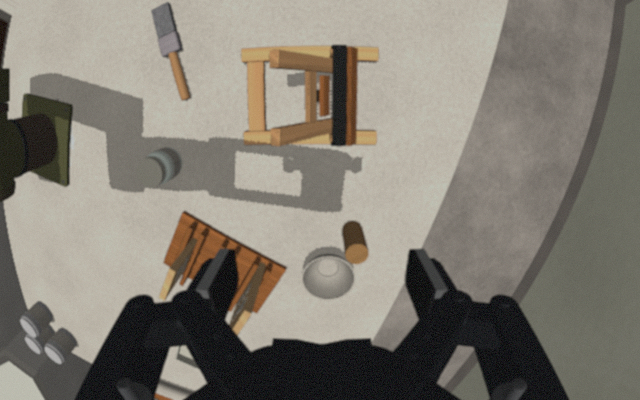

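The wrist view shows the easel at (240–380, 45–147) with the upright tops near (272,60) and (272,136). The black ledge spans u = 332–346 and the lip u = 346–357. I'll enlarge it while moving on to the rack.

Call:
servo_tool(steps=[[-314, -151, 160, 0, 0, 0.543, 0], [-314, -151, 160, 0, 0, 0.543, 0], [-314, -151, 160, 0, 0, 0.543, 0], [-314, -151, 160, 0, 0, 0.543, 0], [-314, -151, 160, 0, 0, 0.543, 0], [-314, -151, 160, 0, 0, 0.543, 0], [-314, -151, 160, 0, 0, 0.543, 0], [-314, -151, 160, 0, 0, 0.543, 0], [-314, -151, 160, 0, 0, 0.543, 0], [-314, -151, 160, 0, 0, 0.543, 0]])

```text
time_s: 3.32
position: [0.6222, -0.1722, 0.2614]
tool_rot: [[0.245, 0.969, 0.002], [0.969, -0.245, -0.0], [0.0, 0.002, -1.0]]
contact_force: [0.4, -0.3, 0.3]
opening: 1.002
gripper_force: 0.0
```

Run:
```python
from h import *
import pickle
w=cv2.imread("pics/w1.png")
cv2.imwrite("pics/w1c.png",cv2.resize(w[35:155,230:390],None,fx=5,fy=5,interpolation=cv2.INTER_CUBIC))
o=env.observe();c=env.get_calibration("wrist")
im=env.capture("wrist")[:,:,::-1];pickle.dump(c,open("w2.pkl","wb"));cv2.imwrite("pics/w2.png",im)
print(o["time_s"],o["position"],o["joint_vel"])
```

```text
3.325 [ 0.6222 -0.1722  0.2614] [-0.0039  0.0039  0.0045 -0.0021 -0.0021  0.0001]
```

View pics/w1c.png

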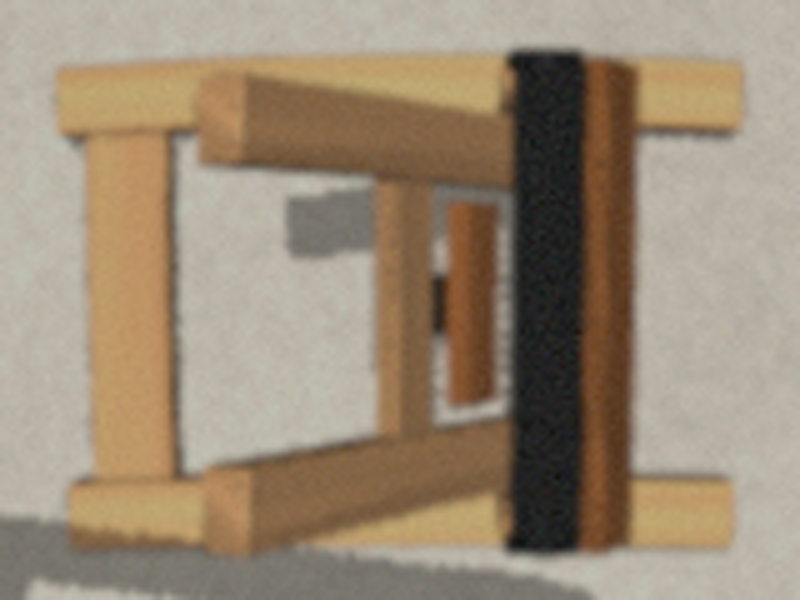

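View pics/w2.png

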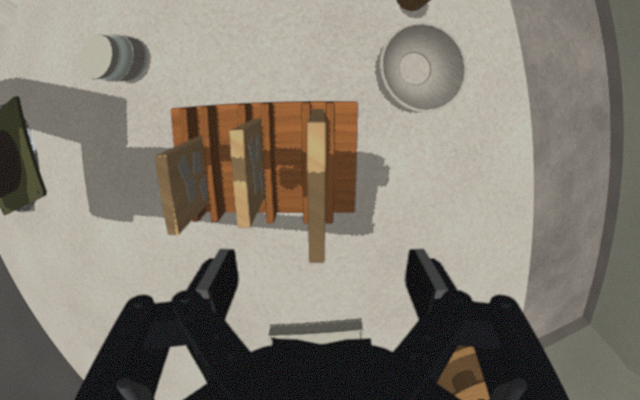

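The wrist view over the rack shows the panel's top strip from (308,122) to (325,262). In w1c the upright front-top edges are centred at (243,119) and (251,511), and the ledge's back edge is at x≈513.

Run:
```python
from h import *
import pickle
c=pickle.load(open("w2.pkl","rb"))
P=np.array([onz("wrist",u,v,.175,c)[:2] for u,v in((308,122),(325,122),(325.5,262),(309,262))])
d=P[0]+P[1]-P[2]-P[3]
print('panel',P.mean(0),np.linalg.norm(P[0]-P[1]),np.linalg.norm(d)/2,'yaw',np.degrees(np.arctan2(-d[0],d[1])))
c=pickle.load(open("w1.pkl","rb"));g=lambda X,Y:((X+.5)/5-.5+230,(Y+.5)/5-.5+35)
W=lambda X,Y,z:onz("wrist",*g(X,Y),z,c)[:2]
for z in(.0,.012,.02):
    fl,fr,rl,rr=W(745,62,z),W(735,546,z),W(57,70,z),W(69,548,z)
    x=fl+fr-rl-rr;x/=np.linalg.norm(x);o=(fl+fr+rl+rr)/4+.06*x;y=np.array([-x[1],x[0]])
    print(z,'w',np.linalg.norm(fl-fr),np.linalg.norm(rl-rr),'L',np.linalg.norm(fl-rl),np.linalg.norm(fr-rr),'yaw',np.degrees(np.arctan2(x[1],x[0])),'org',o)
    for th in(26,28,29,30):
        t=np.radians(th);a=W(243,119,.04+.18*np.cos(t))-o;b=W(251,511,.04+.18*np.cos(t))-o
        print('  th',th,'a',a@x,a@y,'b',b@x,b@y,'want',-.18*np.sin(t),end=' led ')
        for zl in(.03,.045,.06,.075):
            q=W(513,300,.04+zl*np.cos(t))-o;e=np.linalg.norm(W(513,52,.04+zl*np.cos(t))-W(513,548,.04+zl*np.cos(t)));print(np.round([q@x+zl*np.sin(t),e],4),end='')
        print()
delta([.6208,-.1725,.131],rot(-14.2,0))
```

```text
panel [ 0.6186 -0.1717] 0.012573813987008887 0.11889513349461608 yaw -14.193457849458605
0.0 w 0.17967413842373678 0.17944948919047607 L 0.2480660217860999 0.2493814916605478 yaw 16.8745315901507 org [0.6889 0.2535]
  th 26 a -0.08758816117596148 0.04661439557609367 b -0.08728520462634115 -0.046157374353387196 want -0.07890680642203393 led [-0.008   0.1606][-0.0018  0.1562][0.0043 0.1519][0.0104 0.1475]
  th 28 a -0.0879803723483218 0.04690770384174406 b -0.0876750279037581 -0.04659529055072433 want -0.08450488130146035 led [-0.007   0.1607][-0.0004  0.1564][0.0062 0.1522][0.0128 0.1479]
  th 29 a -0.08818649353712014 0.04706184796781886 b -0.08787989416720206 -0.046825431386963115 want -0.08726573164434066 led [-0.0065  0.1608][0.0003 0.1566][0.0071 0.1523][0.014  0.1481]
  th 30 a -0.088399208754893 0.04722092332313556 b -0.08809131431326689 -0.047062934665419616 want -0.08999999999999998 led [-0.0061  0.1609][0.001  0.1567][0.0081 0.1525][0.0151 0.1483]
0.012 w 0.1758490273620736 0.17562916072175971 L 0.24278490513636272 0.24407236976524677 yaw 16.874531590150703 org [0.6893 0.253
[... 1007 characters left out ...]
3393 led [-0.0087  0.1606][-0.0026  0.1562][0.0035 0.1519][0.0096 0.1475]
  th 28 a -0.08876709115397809 0.04657410822274024 b -0.0884617467094144 -0.046928886169728144 want -0.08450488130146035 led [-0.0078  0.1607][-0.0012  0.1564][0.0054 0.1522][0.012  0.1479]
  th 29 a -0.08897321234277643 0.046728252348815044 b -0.08866661297285836 -0.04715902700596693 want -0.08726573164434066 led [-0.0073  0.1608][-0.0005  0.1566][0.0063 0.1523][0.0132 0.1481]
  th 30 a -0.08918592756054927 0.046887327704131745 b -0.08887803311892319 -0.047396530284423415 want -0.08999999999999998 led [-0.0069  0.1609][0.0002 0.1567][0.0073 0.1525][0.0143 0.1483]
t 3.375 d [ -0.5  -1.4 130.3] [ 0.0016 -0.0001 -0.    ]
```

Both views agree: the panel is at (0.619, −0.172) with yaw −14.2°. The easel origin is at (0.690, 0.2535) with yaw 16.85°, and the face leans about 29°. Now descend and grasp.

Call:
servo_tool(steps=[[-0.5, -3, 50, 0.0016, 0, 0, 0], [-0.5, -3, 100, 0.0016, 0, 0, 0], [-0.5, -3, 130, 0.0016, 0, 0, 0], [-0.5, -3, 130, 0.0016, 0, 0, 0], [-0.5, -3, 130, 0.0016, 0, 0, 0], [-0.5, -3, 130, 0.0016, 0, 0, 255], [-0.5, -3, 130, 0.0016, 0, 0, 255], [-0.5, -3, 130, 0.0016, 0, 0, 255], [-0.5, -3, 130, 0.0016, 0, 0, 255], [-0.5, -3, 130, 0.0016, 0, 0, 255], [-0.5, -3, 130, 0.0016, 0, 0, 255], [-0.5, -3, 130, 0.0016, 0, 0, 255]])

```text
time_s: 4.88
position: [0.6185, -0.1736, 0.1308]
tool_rot: [[0.247, 0.969, -0.001], [0.969, -0.247, 0.0], [-0.0, -0.001, -1.0]]
contact_force: [-1.5, -0.5, 4.8]
opening: 0.157
gripper_force: 59.4
```

Call:
servo_tool(steps=[[0, 0, -10, 0, 0, 0, 255], [0, 0, -25, 0, 0, 0, 255], [0, 0, -40, 0, 0, 0, 255], [0, 0, -60, 0, 0, 0, 255], [0, 0, -80, 0, 0, 0, 255], [0, 0, -105, 0, 0, 0, 255], [0, 0, -130, 0, 0, 0, 255], [0, 0, -155, 0, 0, 0, 255], [0, 0, -175, 0, 0, 0, 255], [0, 0, -180, 0, 0, 0, 255], [0, 0, -180, 0, 0, 0, 255], [0, 0, -180, 0, 0, 0, 255]])

```text
time_s: 6.38
position: [0.618, -0.1734, 0.3092]
tool_rot: [[0.247, 0.969, -0.004], [0.969, -0.247, 0.001], [0.0, -0.004, -1.0]]
contact_force: [1.0, -0.1, -2.5]
opening: 0.155
gripper_force: 58.5
```

Run:
```python
from h import *
o=env.observe();print(o["time_s"],o["position"],o["contact_force"],o["wrist_torque"],o["opening"])
im=env.capture("wrist")[:,:,::-1]
im2=env.capture("side")[:,:,::-1]
cv2.imwrite("pics/w3.png",np.vstack([im[100:400],cv2.resize(im2[120:300,200:520],None,fx=1.65,fy=1.65).copy()[:, :] if 0 else cv2.copyMakeBorder(cv2.resize(im2[100:270,180:480],None,fx=1.7,fy=1.7),0,0,0,640-510,0)]))
th=np.radians(29);f=np.array([np.cos(np.radians(16.85)),np.sin(np.radians(16.85)),0]);u=np.array([0,0,1.])
X=f*np.cos(th)+u*np.sin(th);Z=u*np.cos(th)-f*np.sin(th);O=np.array([.690,.2535,.04])
# grasp TCP: panel bottom at face-z b -> tcp at b+160-44 ; x = clearance+7
for b,cl in((.125,.010),(.085,.006)):
    p=O+X*(cl+.007)+Z*(b+.116);print(p)
    delta(p,rot(16.85,29))
```

```text
6.375 [ 0.618  -0.1734  0.3092] [ 0.9856 -0.1146 -2.4936] [0.0085 0.0158 0.0067] 0.15473238994382751
[0.5924 0.2239 0.259 ]
t 6.475 d [ 378.7 -123.    50.6] [-0.4971  0.1365 -0.5327]
[0.6076 0.2285 0.2221]
t 6.475 d [ 386.9 -109.3   87.5] [-0.4971  0.1365 -0.5327]
```

View pics/w3.png

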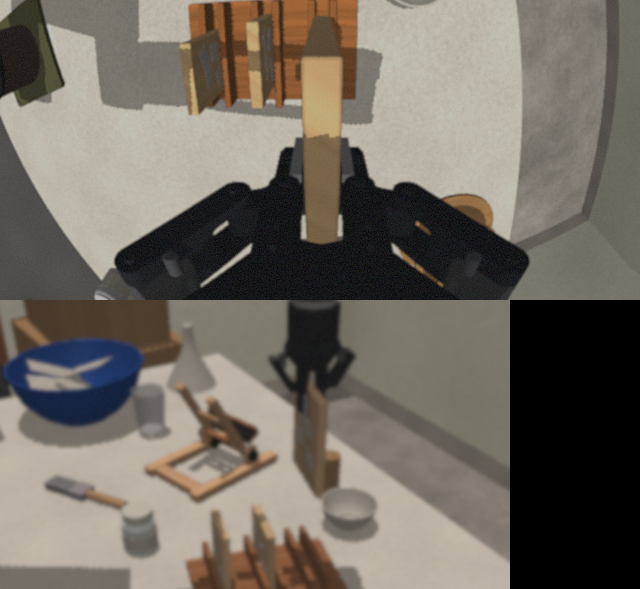

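Run:
```python
from h import *
o=env.observe();p=onz("wrist",322,156,o["position"][2]+.044)
print('near end in tool',o["tool_rot"].T@(p-o["position"]))
delta([.609,.229,.331],rot(16.85,29))
```

```text
near end in tool [ 0.0617  0.0001 -0.044 ]
t 6.475 d [ 387.7 -108.5  -21.4] [-0.4971  0.1365 -0.5327]
```

The panel hangs centred in the grip: its near end is 62 mm from the TCP, where 60 is nominal. Next I'll carry it to a point in front of and above the easel.

Call:
servo_tool(steps=[[20, -5, -30, -0.05, 0.014, -0.053, 255], [60, -17, -45, -0.11, 0.03, -0.12, 255], [105, -30, -45, -0.18, 0.05, -0.2, 255], [150, -42, -45, -0.26, 0.07, -0.28, 255], [195, -55, -45, -0.34, 0.095, -0.37, 255], [240, -67, -45, -0.42, 0.115, -0.45, 255], [285, -80, -40, -0.47, 0.13, -0.51, 255], [325, -91, -35, -0.497, 0.1365, -0.533, 255], [360, -101, -28, -0.497, 0.1365, -0.533, 255], [380, -106, -23, -0.497, 0.1365, -0.533, 255], [388, -108.5, -21, -0.497, 0.1365, -0.533, 255], [388, -108.5, -21, -0.497, 0.1365, -0.533, 255]])

```text
time_s: 7.98
position: [0.609, 0.2292, 0.3306]
tool_rot: [[-0.291, 0.837, 0.464], [0.957, 0.255, 0.14], [-0.002, 0.485, -0.875]]
contact_force: [0.8, -0.0, -2.7]
opening: 0.156
gripper_force: 58.7
```

Call:
servo_tool(steps=[[0, 0, 0, 0, 0, 0, 255], [0, 0, 0, 0, 0, 0, 255]])

```text
time_s: 8.22
position: [0.6098, 0.2282, 0.3318]
tool_rot: [[-0.289, 0.836, 0.466], [0.957, 0.253, 0.139], [-0.002, 0.487, -0.874]]
contact_force: [-0.0, -0.8, -2.4]
opening: 0.157
gripper_force: 58.7
```

```bash
cat >> h.py <<'E'
th=np.radians(29);yw=np.radians(16.85);f=np.array([np.cos(yw),np.sin(yw),0]);u=np.array([0,0,1.])
FX=f*np.cos(th)+u*np.sin(th);FZ=u*np.cos(th)-f*np.sin(th);FY=np.cross(FZ,FX);O=np.array([.690,.2535,.04])
def tgt(b,cl): delta(O+FX*(cl+.007)+FZ*(b+.116),rot(16.85,29))
def st():
    o=env.observe();d=o["position"]-O;F=np.c_[FX,FY,FZ]
    print(o["time_s"],'face: cl,y,b',np.round((F.T@d-[.007,0,.116])*1e3,1),'force face',np.round(F.T@o["contact_force"],2),'tq',o["wrist_torque"],o["opening"],o["gripper_force"])
E
python3 - <<'E'
from h import *
st();tgt(.125,.010);tgt(.095,.008)
im=env.capture("wrist")[:,:,::-1];im2=env.capture("side")[:,:,::-1]
cv2.imwrite("pics/w4.png",np.vstack([cv2.resize(im2[110:230,220:380],None,fx=4,fy=4,interpolation=2)[:, :640],im[:120]]))
E
```

```text
8.225 face: cl,y,b [ 60.9  -1.  180. ] force face [-1.4  -0.76 -1.97] tq [-0.1591  0.422   0.0202] 0.15656233581210097 58.738844990730286
t 8.225 d [  1.  -51.   54.9] [ 0.0019  0.0018 -0.0001]
t 8.225 d [  1.1 -53.   84.9] [ 0.0019  0.0018 -0.0001]
```

View pics/w4.png

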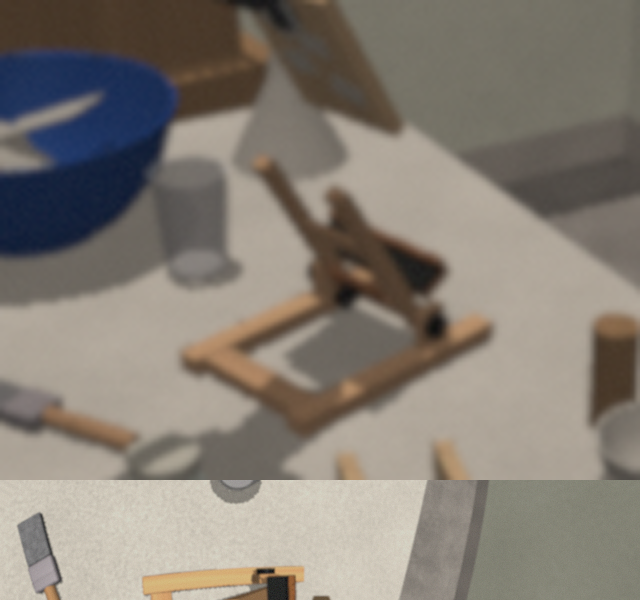

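The panel hangs in front of and above the easel, parallel to the uprights. Moving in to 10 mm clearance, then down.

Call:
servo_tool(steps=[[0.5, -15, 15, 0, 0, 0, 255], [0.5, -30, 35, 0, 0, 0, 255], [1, -43, 50, 0, 0, 0, 255], [1, -50, 60, 0, 0, 0, 255], [1, -53, 70, 0, 0, 0, 255], [1, -53, 75, 0, 0, 0, 255], [1, -53, 80, 0, 0, 0, 255], [1, -53, 80, 0, 0, 0, 255]])

```text
time_s: 9.32
position: [0.6026, 0.228, 0.2359]
tool_rot: [[-0.29, 0.836, 0.466], [0.957, 0.254, 0.14], [-0.001, 0.486, -0.874]]
contact_force: [0.4, -0.0, -1.8]
opening: 0.155
gripper_force: 58.8
```

```bash
python3 -c "
from h import *
st()"
```

```text
9.325 face: cl,y,b [ 8.3  0.9 99.4] force face [-0.49 -0.15 -1.76] tq [-0.1345  0.4065 -0.0254] 0.15513464705375898 58.80512595176697
```

Call:
servo_tool(steps=[[0, 0, 3, 0, 0, 0, 255], [0, 0, 6, 0, 0, 0, 255], [0, 0, 9, 0, 0, 0, 255], [0, 0, 12, 0, 0, 0, 255], [0, 0, 12, 0, 0, 0, 255]])

```text
time_s: 9.95
position: [0.6077, 0.2295, 0.2249]
tool_rot: [[-0.29, 0.836, 0.465], [0.957, 0.254, 0.14], [-0.001, 0.486, -0.874]]
contact_force: [-0.9, -0.3, -2.5]
opening: 0.156
gripper_force: 58.8
```

```bash
python3 -c "
from h import *
st()"
```

```text
9.95 face: cl,y,b [ 7.6  0.9 87.3] force face [-2.07 -0.06 -1.74] tq [-0.1801  0.4252 -0.0059] 0.15559598121844243 58.80518317222595
```

Call:
servo_tool(steps=[[0, 0, 2, 0, 0, 0, 255], [0, 0, 4, 0, 0, 0, 255], [0, 0, 6, 0, 0, 0, 255], [0, 0, 8, 0, 0, 0, 255], [0, 0, 8, 0, 0, 0, 255]])

```text
time_s: 10.58
position: [0.6115, 0.2306, 0.2181]
tool_rot: [[-0.29, 0.836, 0.465], [0.957, 0.254, 0.14], [-0.001, 0.486, -0.874]]
contact_force: [-1.2, -0.2, -2.4]
opening: 0.157
gripper_force: 58.8
```

Call:
servo_tool(steps=[[0, 0, 1.5, 0, 0, 0, 255], [0, 0, 3, 0, 0, 0, 255], [0, 0, 4.5, 0, 0, 0, 255], [0, 0, 4.5, 0, 0, 0, 255]])

```text
time_s: 11.08
position: [0.6135, 0.2313, 0.2142]
tool_rot: [[-0.29, 0.836, 0.465], [0.957, 0.254, 0.14], [-0.001, 0.486, -0.874]]
contact_force: [0.5, 0.7, -1.7]
opening: 0.157
gripper_force: 58.8
```

Call:
servo_tool(steps=[[0, 0, 1.5, 0, 0, 0, 255], [0, 0, 3, 0, 0, 0, 255], [0, 0, 4.5, 0, 0, 0, 255], [0, 0, 4.5, 0, 0, 0, 255]])

```text
time_s: 11.58
position: [0.6156, 0.2319, 0.2102]
tool_rot: [[-0.29, 0.836, 0.465], [0.957, 0.254, 0.14], [-0.001, 0.486, -0.874]]
contact_force: [0.2, -0.2, -1.7]
opening: 0.158
gripper_force: 58.8
```

Call:
servo_tool(steps=[[0, 0, 1.5, 0, 0, 0, 255], [0, 0, 3, 0, 0, 0, 255], [0, 0, 4.5, 0, 0, 0, 255], [0, 0, 4.5, 0, 0, 0, 255]])

```text
time_s: 12.08
position: [0.6177, 0.2326, 0.2063]
tool_rot: [[-0.29, 0.836, 0.465], [0.957, 0.254, 0.14], [-0.001, 0.486, -0.874]]
contact_force: [-0.4, 0.6, -2.1]
opening: 0.16
gripper_force: 58.8
```

Call:
servo_tool(steps=[[0, 0, 1.5, 0, 0, 0, 255], [0, 0, 3, 0, 0, 0, 255], [0, 0, 4, 0, 0, 0, 255], [0, 0, 4, 0, 0, 0, 255]])

```text
time_s: 12.58
position: [0.6196, 0.2331, 0.2029]
tool_rot: [[-0.29, 0.836, 0.466], [0.957, 0.254, 0.14], [-0.001, 0.486, -0.874]]
contact_force: [-0.0, -0.2, -1.4]
opening: 0.156
gripper_force: 58.8
```

```bash
python3 -c "
from h import *
st()"
```

```text
12.575 face: cl,y,b [ 7.9  0.9 62. ] force face [-0.77 -0.2  -1.19] tq [-0.1498  0.3629  0.0228] 0.1557623938589277 58.80493640899658
```

Call:
servo_tool(steps=[[0, 0, 1.5, 0, 0, 0, 255], [0, 0, 3, 0, 0, 0, 255], [0, 0, 3, 0, 0, 0, 255]])

```text
time_s: 12.95
position: [0.621, 0.2335, 0.2002]
tool_rot: [[-0.29, 0.836, 0.465], [0.957, 0.254, 0.14], [-0.001, 0.486, -0.874]]
contact_force: [-0.3, -0.5, -1.4]
opening: 0.15
gripper_force: 58.8
```

Call:
servo_tool(steps=[[0, 0, 1.5, 0, 0, 0, 255], [0, 0, 3, 0, 0, 0, 255], [0, 0, 3, 0, 0, 0, 255]])

```text
time_s: 13.32
position: [0.6224, 0.2339, 0.1976]
tool_rot: [[-0.29, 0.836, 0.465], [0.957, 0.254, 0.14], [-0.001, 0.486, -0.874]]
contact_force: [0.0, 1.2, -1.6]
opening: 0.156
gripper_force: 58.8
```

```bash
python3 -c "
from h import *
st()"
```

```text
13.325 face: cl,y,b [ 7.8  0.9 55.9] force face [-0.46  1.17 -1.59] tq [-0.084   0.4334  0.0244] 0.15563849804963897 58.805091977119446
```

Call:
servo_tool(steps=[[0, 0, 1.5, 0, 0, 0, 255], [0, 0, 3, 0, 0, 0, 255], [0, 0, 4, 0, 0, 0, 255], [0, 0, 4, 0, 0, 0, 255]])

```text
time_s: 13.82
position: [0.6243, 0.2345, 0.1941]
tool_rot: [[-0.29, 0.836, 0.465], [0.957, 0.254, 0.14], [-0.001, 0.486, -0.874]]
contact_force: [-0.1, 0.4, -2.3]
opening: 0.154
gripper_force: 58.8
```

Call:
servo_tool(steps=[[0, 0, 1.5, 0, 0, 0, 255], [0, 0, 3, 0, 0, 0, 255], [0, 0, 4, 0, 0, 0, 255], [0, 0, 4, 0, 0, 0, 255]])

```text
time_s: 14.32
position: [0.6261, 0.2351, 0.1906]
tool_rot: [[-0.29, 0.836, 0.465], [0.957, 0.254, 0.14], [-0.001, 0.486, -0.874]]
contact_force: [-0.4, -0.0, -1.9]
opening: 0.154
gripper_force: 58.8
```

Call:
servo_tool(steps=[[0, 0, 1.5, 0, 0, 0, 255], [0, 0, 3, 0, 0, 0, 255], [0, 0, 3, 0, 0, 0, 255]])

```text
time_s: 14.7
position: [0.6275, 0.2355, 0.1884]
tool_rot: [[-0.29, 0.836, 0.466], [0.957, 0.254, 0.14], [-0.001, 0.486, -0.874]]
contact_force: [-1.8, -1.3, 0.6]
opening: 0.157
gripper_force: 59.3
```

Contact with the ledge at about b = 46 mm. I'll ease up 2 mm, move back until the panel feels the uprights, and then seat it.

Call:
servo_tool(steps=[[0, 0, -2, 0, 0, 0, 255], [0, -1.5, -2, 0, 0, 0, 255], [0, -3, -2, 0, 0, 0, 255], [0, -4.5, -2, 0, 0, 0, 255], [0, -5, -2, 0, 0, 0, 255]])

```text
time_s: 15.32
position: [0.6222, 0.2339, 0.1872]
tool_rot: [[-0.29, 0.836, 0.465], [0.957, 0.254, 0.14], [-0.001, 0.486, -0.874]]
contact_force: [-0.0, 0.9, -2.5]
opening: 0.156
gripper_force: 58.8
```

```bash
python3 -c "
from h import *
st()"
```

```text
15.325 face: cl,y,b [ 2.6  0.9 47. ] force face [-0.97  0.84 -2.26] tq [-0.1179  0.4005  0.031 ] 0.15591719742566304 58.81350874900818
```

Call:
servo_tool(steps=[[0, -1, 0, 0, 0, 0, 255], [0, -2, 0, 0, 0, 0, 255], [0, -2, 0, 0, 0, 0, 255]])

```text
time_s: 15.7
position: [0.6206, 0.2334, 0.1864]
tool_rot: [[-0.29, 0.836, 0.465], [0.957, 0.254, 0.14], [-0.001, 0.486, -0.874]]
contact_force: [-0.3, -0.3, -2.1]
opening: 0.157
gripper_force: 58.8
```

```bash
python3 -c "
from h import *
st()"
```

```text
15.7 face: cl,y,b [ 0.8  0.9 47.1] force face [-1.3  -0.23 -1.62] tq [-0.1629  0.3889 -0.0499] 0.15721149779302768 58.81344258785248
```

Call:
servo_tool(steps=[[0, -1, 0, 0, 0, 0, 255], [0, -2, 0, 0, 0, 0, 255], [0, -2, 0, 0, 0, 0, 255]])

```text
time_s: 16.08
position: [0.619, 0.2329, 0.1856]
tool_rot: [[-0.29, 0.836, 0.466], [0.957, 0.254, 0.14], [-0.001, 0.486, -0.874]]
contact_force: [-0.1, -0.3, -1.7]
opening: 0.161
gripper_force: 58.8
```

```bash
python3 -c "
from h import *
st()"
```

```text
16.075 face: cl,y,b [-1.1  0.9 47.1] force face [-0.95 -0.31 -1.41] tq [-0.1769  0.4097  0.0316] 0.1611628035509907 58.780707120895386
```

Call:
servo_tool(steps=[[0, -1, 0, 0, 0, 0, 255], [0, -1.5, 0, 0, 0, 0, 255], [0, -1.5, 0, 0, 0, 0, 255]])

```text
time_s: 16.45
position: [0.6185, 0.2328, 0.1854]
tool_rot: [[-0.29, 0.835, 0.467], [0.957, 0.254, 0.14], [-0.001, 0.488, -0.873]]
contact_force: [2.0, 1.0, -1.9]
opening: 0.158
gripper_force: 58.7
```

```bash
python3 -c "
from h import *
st()"
```

```text
16.45 face: cl,y,b [-1.6  0.9 47.2] force face [ 1.03  0.36 -2.75] tq [ 0.1116 -0.1091 -0.0701] 0.15847434822987277 58.67291986942291
```

Touching the uprights at about −1.6 mm. Now lower to seat it on the rubber.

Call:
servo_tool(steps=[[0, 0, 1, 0, 0, 0, 255], [0, 0, 2, 0, 0, 0, 255], [0, 0, 2.5, 0, 0, 0, 255], [0, 0, 2.5, 0, 0, 0, 255]])

```text
time_s: 16.95
position: [0.6195, 0.233, 0.1833]
tool_rot: [[-0.29, 0.835, 0.467], [0.957, 0.254, 0.14], [-0.001, 0.487, -0.873]]
contact_force: [-1.2, -0.7, 1.5]
opening: 0.16
gripper_force: 59.4
```

```bash
python3 -c "
from h import *
st()"
```

```text
16.95 face: cl,y,b [-1.8  0.9 44.9] force face [-0.45 -0.35  2.01] tq [ 0.157  -0.1736 -0.0974] 0.15979158382786263 59.37159776687622
```

Call:
servo_tool(steps=[[0, -0.7, 0, -0.008, 0, 0, 255], [0, -1.5, 0, -0.016, 0, 0, 255], [0, -1.5, 0, -0.016, 0, 0, 255]])

```text
time_s: 17.32
position: [0.6189, 0.2329, 0.183]
tool_rot: [[-0.29, 0.827, 0.481], [0.957, 0.251, 0.145], [-0.001, 0.503, -0.864]]
contact_force: [2.9, 0.5, 5.5]
opening: 0.155
gripper_force: 59.6
```

Run:
```python
from h import *
st();im=env.capture("side")[:,:,::-1];w=env.capture("wrist")[:,:,::-1]
a=cv2.resize(im[110:210,240:390],None,fx=4,fy=4,interpolation=2)
cv2.imwrite("pics/w5.png",np.vstack([a,w[:200,:600]]))
```

```text
17.325 face: cl,y,b [-2.5  0.9 44.9] force face [ 5.21 -0.38  3.38] tq [ 0.1925 -0.3607 -0.1526] 0.1547288420875378 59.56249952316284
```

View pics/w5.png

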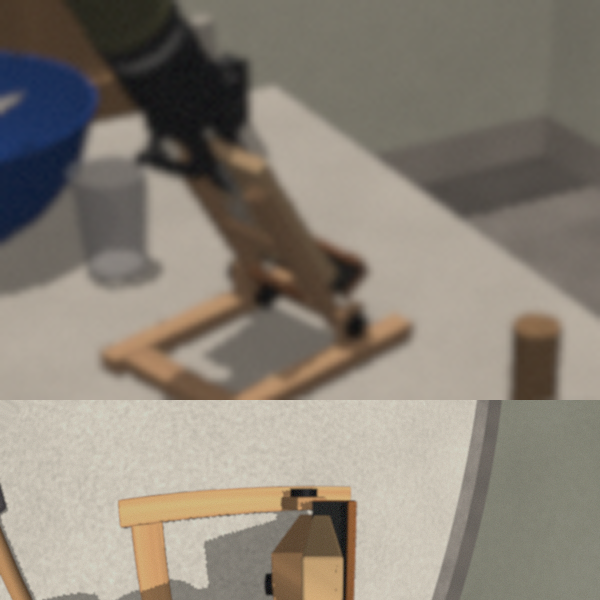

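The panel sits on the ledge behind the lip and against the uprights. Time to release slowly.

Call:
servo_tool(steps=[[0, 0.5, 0, 0, 0, 0, 212], [0, 0.5, 0, 0, 0, 0, 207], [0, 0.5, 0, 0, 0, 0, 202], [0, 0.5, 0, 0, 0, 0, 196], [0, 0.5, 0, 0, 0, 0, 188], [0, 0.5, 0, 0, 0, 0, 178], [0, 0.5, 0, 0, 0, 0, 165], [0, 0.5, 0, 0, 0, 0, 150], [0, 0.5, 0, 0, 0, 0, 150]])

```text
time_s: 18.55
position: [0.6181, 0.2326, 0.1821]
tool_rot: [[-0.29, 0.829, 0.479], [0.957, 0.252, 0.144], [-0.001, 0.5, -0.866]]
contact_force: [0.5, -0.7, -1.2]
opening: 0.415
gripper_force: 0.0
```

Run:
```python
from h import *
st();im=env.capture("side")[:,:,::-1];w=env.capture("wrist")[:,:,::-1]
a=cv2.resize(im[110:210,240:390],None,fx=4,fy=4,interpolation=2)
cv2.imwrite("pics/w6.png",np.vstack([a,w[:200,:600]]))
d=cv2.absdiff(cv2.imread("pics/w5.png"),cv2.imread("pics/w6.png"))
b=cv2.imread("pics/w5.png");print(d[400:,270:345].mean(), d[400:500,120:250].mean())
```

```text
18.55 face: cl,y,b [-3.6  0.8 44.6] force face [-0.35 -0.84 -1.15] tq [-0.0715  0.2336  0.0372] 0.4147318991726631 0.0
6.080311111111111 3.571948717948718
```

Released with no force on the fingers. Retract straight along the tool axis.

Call:
servo_tool(steps=[[0, 0, -8, 0, 0, 0, 150], [0, 0, -20, 0, 0, 0, 150], [0, 0, -35, 0, 0, 0, 150], [0, 0, -55, 0, 0, 0, 150], [0, 0, -80, 0, 0, 0, 150], [0, 0, -105, 0, 0, 0, 150], [0, 0, -120, 0, 0, 0, 150], [0, 0, -120, 0, 0, 0, 150], [0, 0, -120, 0, 0, 0, 150]])

```text
time_s: 19.77
position: [0.5604, 0.2153, 0.2856]
tool_rot: [[-0.29, 0.829, 0.478], [0.957, 0.252, 0.144], [-0.001, 0.5, -0.866]]
contact_force: [0.4, 0.2, -0.1]
opening: 0.41
gripper_force: 0.0
```

Run:
```python
from h import *
st();im=env.capture("side")[:,:,::-1];w=env.capture("wrist")[:,:,::-1]
a=cv2.resize(im[110:210,240:390],None,fx=4,fy=4,interpolation=2)
cv2.imwrite("pics/w7.png",np.vstack([a,w[:200,:600]]))
```

```text
19.775 face: cl,y,b [ -6.1   1.  164.3] force face [ 0.29  0.08 -0.3 ] tq [-0.1311  0.261   0.0125] 0.41013994503478945 0.0
```

View pics/w7.png

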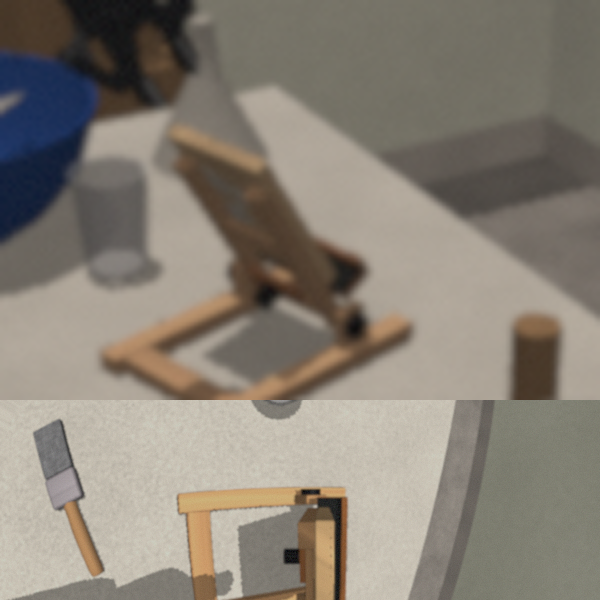

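The panel stands on the ledge, flat against both uprights and centred. The gripper is clear of it, so I'm handing in.

```bash
python3 -c "
from plant import env
print(env.hand_in())"
```

```text
the job is handed in; nothing more can be done
None
```

The large panel is standing on the easel's ledge behind the lip, against both uprights and centred. I let go of it only after it was seated, the gripper is clear, and the job was handed in at about 20 s; the hand-in call gave no verdict.

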